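# Step the bench attenuator on by three clicks and lock it

## Task

On the white bench instrument, push the black thumb lever clockwise (seen from above) from where it stands by exactly three clicks, one click at a time: push gently until you feel one click, then take the finger right off so that the sprung lever comes to rest, before the next. With the lever resting three notches on, press the round lock plunger beside it fully down and let go; leave the other things on the table alone.

Things in the scene. Friction and masses are not known exactly. Their poses are not given: they have to be found in the camera images.
- attenuator: the white instrument, a fixed box 180 x 320 x 70 mm high (x, y, z), origin at the centre of its underside, x towards its back, y to its left. Lever at right of centre, lock plunger at left. Seven 2 mm high ticks, 80 to 92 mm from the lever's axis, mark its 7 notches.
- pivot (a point): on the lever's vertical axis, level with the panel (the top of the instrument); axes as the instrument's. Notches are 12 degrees apart: in notch 0 the lever points along -x turned 36 degrees to the -y side, each further notch is 12 degrees clockwise from above. It starts in notch 0, 1 or 2. A dark hub 48 mm across, 17 mm high sits here.
- blade: sprung thumb lever; origin on its axis at panel level, -x points out along it. Pushed at the pad it first bends 12 to 48 degrees (1.0 N m/rad spring) while the notched hub stays; the push climbs to 3 to 15 N, differing by run; then the hub clicks a notch on and the push drops within 0.3 s by 2 to 3 N. 12 mm more clicks again. Freed, it springs straight. Over 22 N damages it.
- thumb_pad (a point): centre of the lever's upright black thumb pad: 24 mm along the lever, 8 mm thick, 36 mm high (6 to 42 mm above the panel), centre 60 mm from the axis, 24 mm above the panel; one notch moves it 12.5 mm. A steel strip 4 mm thick, 5 to 17 mm above the panel, joins it to the hub. Nothing else stands within 45 mm of its path.
- lock_top (a point): centre of the top face of the lock plunger, a round aluminium cap 26 mm across, 140 mm from the lever's axis towards the instrument's +y; 26 mm above the panel when out, 18 mm when fully down. Its cap gives 0.4 mm/N on a rubber bush (up to 7 mm). Pushed down it drags with about 5 N, stops firmly after 8 mm, then the push climbs; it stays where left. Over 25 N is too much.
- lock (a joint): travel of the lock plunger in m: 0 out (start), 0.008 fully down
- tape_roll: bystander: small clear tape roll, 44 mm across, 16 mm high, lying on the back right corner of the instrument; origin centre of underside
- bottle: bystander: white bottle, 60 mm across, 150 mm high, on the table; origin centre of underside
- jar: bystander: glass jar, 56 mm across, 70 mm high; origin centre of underside
- cleaner: bystander: white and blue connector cleaner, 120 mm long, 18 mm high; origin centre of underside
- driver: bystander: screwdriver lying on the table; origin on its underside
- tray: bystander: clear two-part tray 130 x 100 x 35 mm; origin centre of underside
- connector: bystander: small blue connector, 50 mm long, lying in the tray; origin centre of underside

How it is judged:
By the outcome, as a careful person would: the job done as asked, in the order asked, and still so for the second after the job is handed in, with the robot touching nothing.
It also fails if it takes over 72 s, if anything falls off the work surface, if the arm or the gripper's body presses on something with over 40 N, if the wrist force passes 120 N, or if a joint passes its speed limit or range.

## Robot

A 6-joint arm with a two-finger parallel gripper is mounted at the origin on the work surface. World frame = base frame: x ahead of the robot, y to its left, z up, the work surface at z = 0. Lengths are in m, angles in rad, forces in N, time in s.
With the tool pointing down it reaches from about 0.225 to 0.875 m from the base axis. Payload 3.4 kg.
Tool frame: the origin (TCP) lies between the finger pads; the fingertips stand 11 mm ahead of it and the grasp point (between the pads) lies 8 mm behind it; z points along the fingers, y is the line along which they close (so a half turn about z gives the same grasp; the last joint's range is limited). The gripper opens to 85 mm and grips with 20 to 120 N. Pads are 22 mm wide; open, the fingers measure 114 mm over their backs; the gripper's body (76 mm by 85 mm) begins 54 mm behind the grasp point. The pads swing forward as they close: fully open they stand 13 mm farther back than shut.
Start: joints at [-1.463, 0.276, 1.505, -0, 1.361, -0.121], TCP at [0.13, -0.56, 0.215] pointing down, gripper open.
Joint ranges: [-2.89, 2.89], [-0.75, 2.08], [0.22, 2.7], [-1.18, 4.32], [0.11, 2.71], [-2.7, 2.7]. Speed limits (rad/s): [2.57, 2.57, 3.14, 3.14, 3.14, 3.14].

## Interface

Orientations are given as a unit quaternion [w, x, y, z].
In Python, from rig import manip, imaging gives the robot as it stands. The module is installed in compiled form; this text tells all that it offers.
- The arm moves only by the tool jog_arm, never from a script. Its argument "deltas" is one flat list of numbers, 7 for each row, row after row: the turn, a rotation vector about the world's x, y, z in degrees, then the shift along the world's x, y, z in mm, then the opening, from 0 (shut) to 1 (fully open). In form: [ax, ay, az, tx, ty, tz, gripper, ax, ay, az, tx, ty, tz, gripper, ...]. A call has 1 to 20 rows; each row is the pose to reach, as a shift and turn from the pose commanded when the call began; what a row does not reach only later rows make up. A row lasts 1/10 s, in which the tool goes at most 50 mm and 8.59 degrees, less where a joint would pass 70% of its speed; a pose out of reach is approached as far as the arm can. A call with a gripper value outside its range is refused whole. The fingers move at their own pace and stop on an object; "grip_force" is the grip in N (left out, the last holds). Time passes only in rows, so rows that repeat a pose let the fingers close. It gives the time, the measured TCP pose, the force, the opening and the grip force at its end, in the units of the state.
- manip.get_state(): the state, without advancing time (a new reading comes with each control period).
- imaging.get_image(name): name is "side" or "top"; returns the picture (480x640x3 uint8, blue, green, red); there is no depth.
- imaging.calibration(name): a dict with "mtx" (3x3 intrinsics, pixels), "cam_to_world" (4x4, takes a point from camera to world coordinates). Camera axes: x right, y down, z forward; pixel columns grow to the right and rows downward; lengths in m; the calibration is good to about 2 mm. A picture is of the moment at which its call begins. calibration takes no time and is no camera call.
- manip.sign_off(): hands the job in; it is judged then, once.
The state is a dict: "clock": time; "qpos": joint angles; "qd": joint speeds; "effort": joint torques, N m; "position": TCP position; "ee_rot": TCP orientation; "contact_force": force on the tool from outside, world axes, zero at the start; "moment": the same for the moment, N m; "width": finger opening in m; "gripper_force": force on a finger pad.
Only numpy, scipy, OpenCV 4.12 (cv2) and the standard library are available. Lean on these libraries where they do the work, as an engineer would, in place of code of your own. Each camera call takes 0.05 s, during which the arm holds its last target. There are 200 camera calls.

## Working session

There is one attempt and no reset: what is moved stays moved. The work goes in short steps, Python scripts to look and compute and a tool call to move; the robot and the scene stay as the last step left them, time stands still between calls to the robot, and variables do not carry over. Pictures are saved under pics/ and viewed, at most 10 in all, crops included, and the job is handed in when it is done.

Besides the shell and the picture viewer there is one more tool, called after ">>>" as name(argument=value, ...), one argument or row to a line, values as JSON. jog_arm: Moves the arm, as the interface text tells. Its arguments: {"type":"object","properties":{"deltas":{"type":"array"},"grip_force":{"type":"number"}},"required":["deltas"]}

```bash
mkdir -p pics; python3 - <<'E'
from rig import manip, imaging
import cv2
for n in("side","top"):
    cv2.imwrite(f"pics/{n}0.png",imaging.get_image(n)); c=imaging.calibration(n); print(n,c["mtx"],c["cam_to_world"])
print(manip.get_state())
E
```

```text
side [[536.28762765   0.         331.35578296]
 [  0.         536.28762765 241.07536805]
 [  0.           0.           1.        ]] [[ 0.83619296 -0.34115253  0.42941389 -0.03355821]
 [-0.54810845 -0.49281108  0.67580646 -0.88033231]
 [-0.01893316 -0.80046998 -0.59907374  0.86720081]
 [ 0.          0.          0.          1.        ]]
top [[510.1375101    0.         320.93491421]
 [  0.         510.1375101  236.83341109]
 [  0.           0.           1.        ]] [[ 2.84273258e-02 -9.92906132e-01  1.15452585e-01  4.10511903e-01]
 [-9.99548885e-01 -2.93555013e-02 -6.34680920e-03  3.60277754e-04]
 [ 9.69095429e-03 -1.15220080e-01 -9.93292715e-01  1.32578269e+00]
 [ 0.00000000e+00  0.00000000e+00  0.00000000e+00  1.00000000e+00]]
{'clock': 0.1, 'qpos': array([-1.46298980e+00,  2.76526691e-01,  1.50599851e+00,  2.21146517e-05,
        1.36069888e+00, -1.21002385e-01]), 'qd': array([-0.00183606, -0.00199189, -0.00260871, -0.00050932, -0.00122468,
       -0.00029013]), 'effort': array([ 1.25577488e-03, -4.17699873e+01, -2.46404761e+01, -4.22266176e-04,
        5.80580338e-03, -1.61612483e-07]), 'position': array([ 0.13036834, -0.55952103,  0.21413232]), 'ee_rot': array([-8.15621457e-04,  9.93462878e-01,  1.14152721e-01,  1.61940222e-05]), 'contact_force': array([ 0.92327904,  0.15787177, -1.03899603]), 'moment': array([ 0.01997701, -0.00176641,  0.0096913 ]), 'gripper_force': 0.0, 'width': 0.08557055837030193}
```

View pics/top0.png

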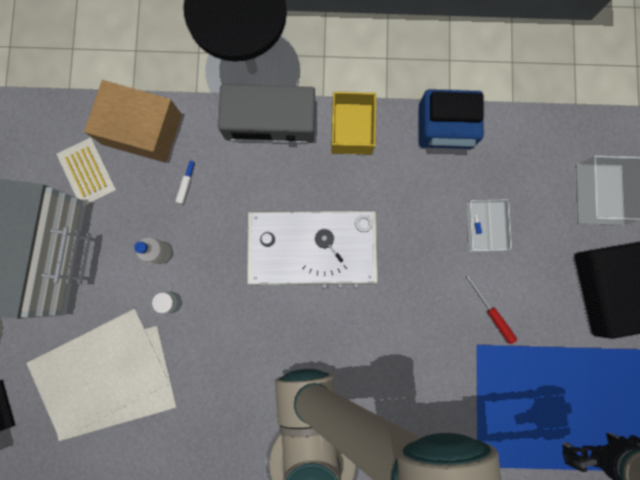

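View pics/side0.png

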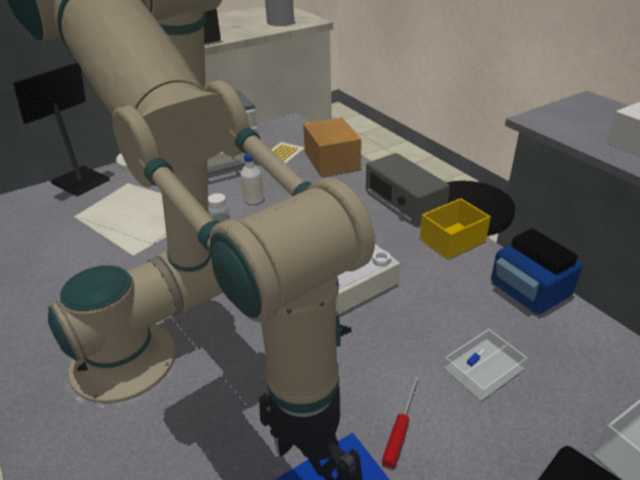

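The top view shows the instrument at about (248–377, 211–284), with the hub at (324,238), the pad at (338,256) and the plunger at (267,239). I'll enlarge that area.

```bash
python3 - <<'E'
import cv2
im=cv2.imread("pics/top0.png")[205:295,240:385]
cv2.imwrite("pics/crop0.png",cv2.resize(im,None,fx=5.5,fy=5.5,interpolation=cv2.INTER_CUBIC))
E
```

```text
(no output)
```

View pics/crop0.png

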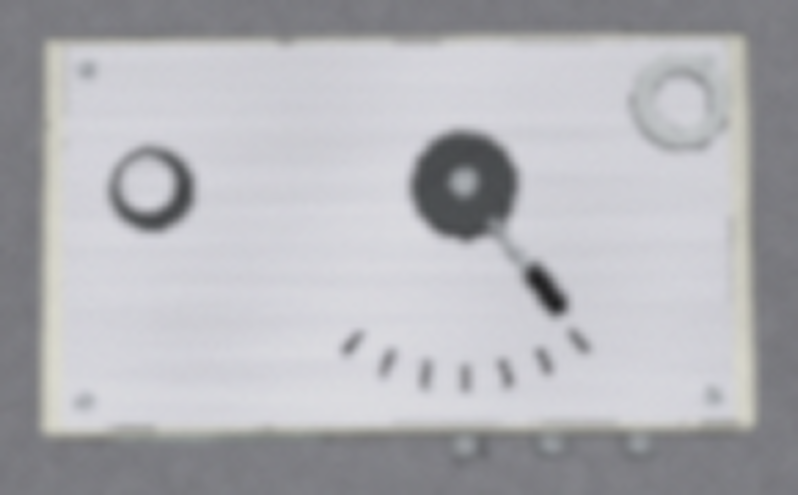

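The crop shows the hub at (464,184), the plunger top at about (149,184), and the pad top running from (532,268) to (560,308). The ticks run from (581,341) to (352,342), with the middle one at (465,378).

```bash
cat > h.py <<'E'
import numpy as np
from rig import imaging
def w(uv,z,name="top"):
    c=imaging.calibration(name); d=np.linalg.solve(c["mtx"],[uv[0],uv[1],1]); T=c["cam_to_world"]; d=T[:3,:3]@d; o=T[:3,3]
    return o+d*(z-o[2])/d[2]
def crop(u,v): return ((u+.5)/5.5-.5+240,(v+.5)/5.5-.5+205)
E
python3 - <<'E'
from h import *
hub=w(crop(464,184),.07+.018); pl=w(crop(149,184),.096)
print("hub",hub,"pl",pl,np.linalg.norm((hub-pl)[:2]))
pad=w(crop(546,288),.112);print("pad",pad, np.linalg.norm((pad-hub)[:2]))
T=np.array([w(crop(*p),.072) for p in[(581,341),(544,360),(506,373),(465,378),(426,374),(387,362),(352,342)]])
from scipy.optimize import least_squares
# pivot x,y,yaw: ticks at r=86, angle
a=np.radians(180+36-12*np.arange(7))
f=lambda p:(np.c_[p[0]+.086*np.cos(a+p[2]),p[1]+.086*np.sin(a+p[2])]-T[:,:2]).ravel()
s=least_squares(f,[.4,0,0]);print(s.x,np.abs(s.fun).max())
for q in[(45,40),(745,38),(755,428),(42,432)]: print(w(crop(*q),.07))
d=pad-hub; print(np.degrees(np.arctan2(d[1],d[0])), np.degrees(np.arctan2(*(pl-hub)[:2])))
E
```

```text
hub [ 0.55162132 -0.0150052   0.088     ] pl [0.54660975 0.12386491 0.096     ] 0.13896051071389323
pad [ 0.50455925 -0.05151763  0.112     ] 0.05956505232431285
[ 0.55236892 -0.01548322  0.03525246] 0.000999143251718626
[0.61363205 0.17613933 0.07      ]
[ 0.62407549 -0.14082055  0.07      ]
[ 0.4479189  -0.14814368  0.07      ]
[0.43702741 0.16953362 0.07      ]
-142.19441659246294 -2.0668016481882163
```

The lever is in notch 0: its direction is 218°, with the instrument yaw at 2° and the pivot at (0.552, −0.0153). First I'll move to above the spot behind the pad, with the gripper shut.

>>> jog_arm(
  deltas=[0, 0, 115, 393, 484, 0, 0, 0, 0, 115, 393, 484, 0, 0, 0, 0, 115, 393, 484, 0, 0, 0, 0, 115, 393, 484, 0, 0, 0, 0, 115, 393, 484, 0, 0, 0, 0, 115, 393, 484, 0, 0, 0, 0, 115, 393, 484, 0, 0, 0, 0, 115, 393, 484, 0, 0, 0, 0, 115, 393, 484, 0, 0, 0, 0, 115, 393, 484, 0, 0, 0, 0, 115, 393, 484, 0, 0, 0, 0, 115, 393, 484, 0, 0, 0, 0, 115, 393, 484, 0, 0, 0, 0, 115, 393, 484, 0, 0, 0, 0, 115, 393, 484, 0, 0, 0, 0, 115, 393, 484, 0, 0, 0, 0, 115, 393, 484, 0, 0, 0, 0, 115, 393, 484, 0, 0],
  grip_force=40,
)

```text
clock: 1.9
position: [0.523, -0.0766, 0.215]
ee_rot: [0.0, 0.438, 0.899, 0.0]
contact_force: [-0.3, -0.5, 0.1]
width: 0.0003
gripper_force: 0.0
```

>>> jog_arm(
  deltas=[0, 0, 0, 0, 0, -40, 0, 0, 0, 0, 0, 0, -75, 0, 0, 0, 0, 0, 0, -100, 0, 0, 0, 0, 0, 0, -112, 0, 0, 0, 0, 0, 0, -112, 0],
)

```text
clock: 2.4
position: [0.5222, -0.0761, 0.1016]
ee_rot: [-0.002, 0.438, 0.899, -0.0]
contact_force: [0.7, -0.1, 0.5]
width: -0.0001
gripper_force: 0.0
```

```bash
python3 - <<'E'
from h import *; import cv2
a=imaging.get_image("side"); b=imaging.get_image("top")
c=imaging.calibration("side"); p=np.linalg.inv(c["cam_to_world"])@[.5047,-.0522,.094,1]; q=c["mtx"]@p[:3]; u,v=(q[:2]/q[2]).astype(int); print(u,v)
A=cv2.resize(a[max(0,v-60):v+60,u-65:u+65],(390,360),interpolation=2); B=cv2.resize(b[205:305,270:378],(389,360),interpolation=2)
cv2.imwrite("pics/p1.png",np.hstack([A,B]))
E
```

```text
335 252
```

View pics/p1.png

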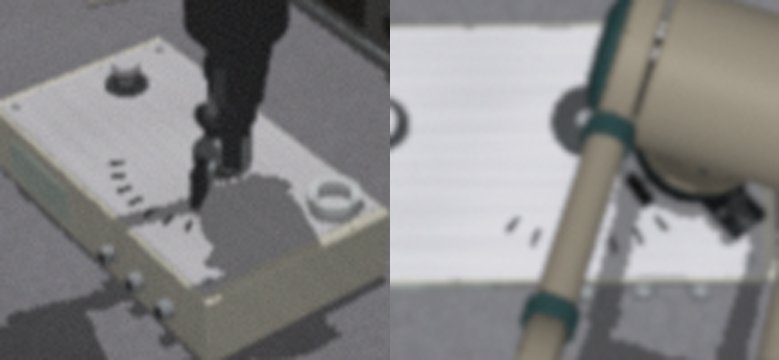

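Left half: the shut fingers stand behind the pad at (200,190), clear of it. Right half: the arm hides the lever in the top view, so the side view is the one to use. Next, a table of push poses.

```bash
python3 - <<'E'
from h import *
c=np.array([552,-15.3])
for k in range(0,24):
    th=218-5*k; a=np.radians(th); u=np.array([np.cos(a),np.sin(a)]); t=np.array([np.sin(a),-np.cos(a)])
    p=c+60*u-15*t
    print(th,p.round(1),"t",t.round(2), "d",(p-pl).round(1) if k else ""); pl=p
E
```

```text
218 [514.  -64.1] t [-0.62  0.79] d 
213 [509.8 -60.6] t [-0.54  0.84] d [-4.1  3.5]
208 [506.1 -56.7] t [-0.47  0.88] d [-3.8  3.8]
203 [502.6 -52.6] t [-0.39  0.92] d [-3.4  4.2]
198 [499.6 -48.1] t [-0.31  0.95] d [-3.1  4.4]
193 [496.9 -43.4] t [-0.22  0.97] d [-2.7  4.7]
188 [494.7 -38.5] t [-0.14  0.99] d [-2.2  4.9]
183 [492.9 -33.4] t [-0.05  1.  ] d [-1.8  5.1]
178 [491.5 -28.2] t [0.03 1.  ] d [-1.4  5.2]
173 [490.6 -22.9] t [0.12 0.99] d [-0.9  5.3]
168 [490.2 -17.5] t [0.21 0.98] d [-0.4  5.4]
163 [490.2 -12.1] t [0.29 0.96] d [0.  5.4]
158 [490.7  -6.7] t [0.37 0.93] d [0.5 5.4]
153 [491.7  -1.4] t [0.45 0.89] d [1.  5.3]
148 [493.2   3.8] t [0.53 0.85] d [1.4 5.2]
143 [495.1   8.8] t [0.6 0.8] d [1.9 5.1]
138 [497.4  13.7] t [0.67 0.74] d [2.3 4.9]
133 [500.1  18.4] t [0.73 0.68] d [2.7 4.7]
128 [503.2  22.7] t [0.79 0.62] d [3.1 4.4]
123 [506.7  26.9] t [0.84 0.54] d [3.5 4.1]
118 [510.6  30.6] t [0.88 0.47] d [3.8 3.8]
113 [514.7  34.1] t [0.92 0.39] d [4.2 3.4]
108 [519.2  37.1] t [0.95 0.31] d [4.4 3.1]
103 [523.9  39.8] t [0.97 0.22] d [4.7 2.7]
```

>>> jog_arm(
  deltas=[0, 0, 0, -2, 2.5, 1, 0, 0, 0, 0, -4, 5, 1, 0, 0, 0, 0, -6, 7.5, 1, 0, 0, 0, 0, -6, 7.5, 1, 0],
)

```text
clock: 2.9
position: [0.5171, -0.0681, 0.1045]
ee_rot: [0.0, 0.437, 0.899, 0.0]
contact_force: [-0.2, 0.0, 0.7]
width: 0.0001
gripper_force: 0.0
```

>>> jog_arm(
  deltas=[0, 0, 0, -3, 4.4, 0, 0, 0, 0, -5, -7.2, 7.9, 0, 0, 0, 0, -5, -7.2, 7.9, 0, 0],
)

```text
clock: 3.2
position: [0.5094, -0.06, 0.1039]
ee_rot: [-0.0, 0.476, 0.879, -0.0]
contact_force: [0.0, -0.1, 0.5]
width: -0.0001
gripper_force: 0.0
```

>>> jog_arm(
  deltas=[0, 0, -5, -3.7, 3.9, 0, 0, 0, 0, -5, -3.7, 3.9, 0, 0],
)

```text
clock: 3.4
position: [0.5061, -0.0564, 0.1039]
ee_rot: [-0.0, 0.513, 0.858, -0.0]
contact_force: [-0.4, -0.1, -0.6]
width: 0.0
gripper_force: 0.0
```

>>> jog_arm(
  deltas=[0, 0, -5, -3.5, 4.1, 0, 0, 0, 0, -5, -3.5, 4.1, 0, 0],
)

```text
clock: 3.6
position: [0.5028, -0.0524, 0.1039]
ee_rot: [-0.0, 0.55, 0.835, -0.0]
contact_force: [-0.2, 0.7, -0.5]
width: 0.0004
gripper_force: 0.0
```

```bash
cat >> h.py <<'E'
def look(n):
    import cv2
    a=imaging.get_image("side"); cv2.imwrite(f"pics/{n}.png",cv2.resize(a[205:295,275:395],None,fx=6,fy=6,interpolation=2))
E
python3 -c "
from h import *; look('p2')
from rig import manip
s=manip.get_state(); print(s['contact_force'],s['moment'])"
```

```text
[ 0.66563502 -0.08549309  0.09401682] [-0.00622426  0.01315489  0.02222597]
```

View pics/p2.png

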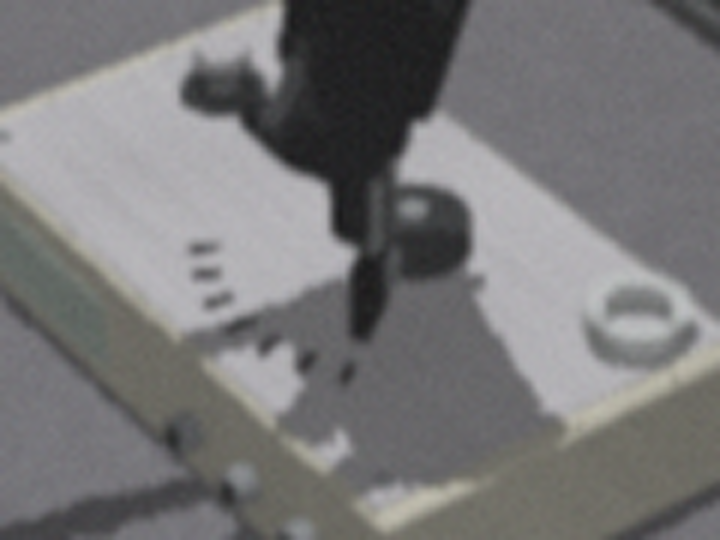

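```bash
python3 - <<'E'
from h import *
for n,q in dict(tipL=(333,240),tipR=(362,247),padbot=(365,340),padtopL=(352,258),padtopR=(388,250)).items():
    uv=(275+q[0]/6,205+q[1]/6); print(n,[(z,(1e3*w(uv,z,"side")[:2]).round(0)) for z in(.076,.093,.112,.125)])
c=imaging.calibration("side")
def pr(p): p=np.linalg.inv(c["cam_to_world"])@[*p,1]; q=c["mtx"]@p[:3]; return ((q[:2]/q[2]-[275,205])*6).round(0)
print(pr([.5028,-.0524,.093]),pr([.5028,-.0524,.112]),pr([.5028,-.0524,.125]), "pad0",pr([.5047,-.0522,.112]),pr([.5047,-.0522,.076]),"hub",pr([.552,-.0153,.087]))
E
```

```text
tipL [(0.076, array([523.,   0.])), (0.093, array([511., -19.])), (0.112, array([498., -40.])), (0.125, array([489., -54.]))]
tipR [(0.076, array([530., -11.])), (0.093, array([518., -29.])), (0.112, array([505., -50.])), (0.125, array([495., -64.]))]
padbot [(0.076, array([498., -61.])), (0.093, array([487., -79.])), (0.112, array([474., -98.])), (0.125, array([ 465., -112.]))]
padtopL [(0.076, array([523., -14.])), (0.093, array([511., -33.])), (0.112, array([498., -54.])), (0.125, array([488., -68.]))]
padtopR [(0.076, array([538., -18.])), (0.093, array([525., -37.])), (0.112, array([512., -57.])), (0.125, array([502., -72.]))]
[362. 290.] [361. 251.] [361. 225.] pad0 [365. 250.] [367. 322.] hub [413. 213.]
```

```bash
python3 - <<'E'
from h import *
c=imaging.calibration("side")
def pr(p): p=np.linalg.inv(c["cam_to_world"])@[*p,1]; q=c["mtx"]@p[:3]; return ((q[:2]/q[2]-[270,192])*3).round(0)
for z in(.09,.1,.11,.12): print(z,pr([.5222,-.0761,z]))
E
python3 - <<'E'
import cv2,numpy as np
a=cv2.imread("pics/p1.png")[120:240,150:290]; b=cv2.imread("pics/p2.png")[140:380,280:480]
a=cv2.resize(a,(420,360),interpolation=2); b=cv2.resize(b,(300,360))
x=np.hstack([a,b]).astype(float); cv2.imwrite("pics/p3.png",np.clip(255*(x/255)**.5,0,255))
E
```

```text
0.09 [234. 194.]
0.1 [234. 184.]
0.11 [234. 174.]
0.12 [234. 163.][ WARN:0@0.031] global loadsave.cpp:1063 imwrite_ Unsupported depth image for selected encoder is fallbacked to CV_8U.
```

View pics/p3.png

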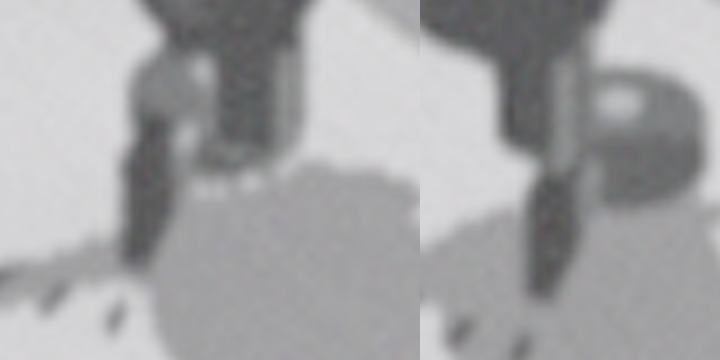

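The lit crops show the fingertips ending at z ≈ 0.11, so they passed above the pad top. The lever hasn't moved. I'll back off and go down about 19 mm, which clears the panel whichever tip length is right.

>>> jog_arm(
  deltas=[0, 0, 0, 0, 0, 4, 0, 0, 0, 8, 10, -12, 4, 0, 0, 0, 15, 20.4, -23.4, 4, 0, 0, 0, 15, 20.4, -23.4, -8, 0, 0, 0, 15, 20.4, -23.4, -19, 0, 0, 0, 15, 20.4, -23.4, -19, 0],
)

```text
clock: 4.25
position: [0.5208, -0.0751, 0.0825]
ee_rot: [-0.003, 0.438, 0.899, -0.0]
contact_force: [-0.4, -0.6, 0.7]
width: 0.0
gripper_force: 0.0
```

```bash
python3 -c "
from h import *; look('p4')
from rig import manip
s=manip.get_state(); print(s['position'],s['contact_force'])"
```

```text
[ 0.52147705 -0.07519181  0.08336091] [-0.99356409 -0.07113651 -0.10010435]
```

View pics/p4.png

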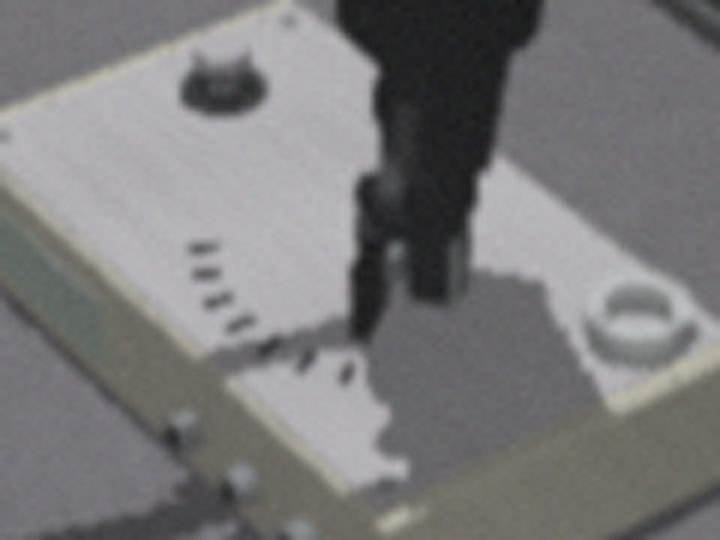

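The tips now reach down beside the lower half of the pad (tip at (430,300), pad from (385,255) to (365,335)), with a gap of about 7 mm. Now to push.

>>> jog_arm(
  deltas=[0, 0, 0, -4, 5.2, 0, 0, 0, 0, 0, -7.8, 10.2, 0, 0, 0, 0, 0, -9, 11.9, 0, 0, 0, 0, 0, -9, 11.9, 0, 0],
)

```text
clock: 4.7
position: [0.5141, -0.0636, 0.0853]
ee_rot: [0.0, 0.437, 0.899, 0.0]
contact_force: [-0.7, 0.1, 0.1]
width: 0.0003
gripper_force: 0.0
```

>>> jog_arm(
  deltas=[0, 0, -5, -4.1, 3.5, 0, 0, 0, 0, -5, -4.1, 3.5, 0, 0],
)

```text
clock: 4.9
position: [0.5105, -0.0606, 0.0853]
ee_rot: [0.001, 0.476, 0.879, 0.0]
contact_force: [0.2, -0.6, 0.1]
width: -0.0001
gripper_force: 0.4
```

>>> jog_arm(
  deltas=[0, 0, -5, -3.8, 3.8, 0, 0, 0, 0, -5, -3.8, 3.8, 0, 0, 0, 0, -5, -3.8, 3.8, 0, 0],
)

```text
clock: 5.2
position: [0.5073, -0.0575, 0.0853]
ee_rot: [0.001, 0.513, 0.858, -0.0]
contact_force: [1.9, -1.1, 0.7]
width: 0.0002
gripper_force: 0.9
```

>>> jog_arm(
  deltas=[0, 0, -5, -3.4, 4.2, 0, 0, 0, 0, -5, -3.4, 4.2, 0, 0, 0, 0, -5, -3.4, 4.2, 0, 0],
)

```text
clock: 5.5
position: [0.5038, -0.0534, 0.0852]
ee_rot: [0.001, 0.55, 0.835, -0.0]
contact_force: [1.4, -4.9, 1.1]
width: 0.0
gripper_force: 1.6
```

>>> jog_arm(
  deltas=[0, 0, -3, -1.9, 2.6, 0, 0, 0, 0, -3, -1.9, 2.6, 0, 0, 0, 0, -3, -1.9, 2.6, 0, 0],
)

```text
clock: 5.8
position: [0.5017, -0.0507, 0.0852]
ee_rot: [0.001, 0.572, 0.82, -0.0]
contact_force: [1.1, -4.7, 2.2]
width: -0.0001
gripper_force: 2.0
```

>>> jog_arm(
  deltas=[0, 0, -4, -2.3, 3.6, 0, 0, 0, 0, -4, -2.3, 3.6, 0, 0, 0, 0, -4, -2.3, 3.6, 0, 0],
)

```text
clock: 6.1
position: [0.4992, -0.0471, 0.0851]
ee_rot: [0.0, 0.6, 0.8, -0.0]
contact_force: [1.3, -4.3, 2.2]
width: -0.0001
gripper_force: 2.5
```

>>> jog_arm(
  deltas=[0, 0, -4, -2.2, 3.8, 0, 0, 0, 0, -4, -2.2, 3.8, 0, 0, 0, 0, -4, -2.2, 3.8, 0, 0],
)

```text
clock: 6.4
position: [0.497, -0.0435, 0.0851]
ee_rot: [0.001, 0.627, 0.779, -0.0]
contact_force: [0.5, -5.6, 2.7]
width: 0.0004
gripper_force: 2.9
```

>>> jog_arm(
  deltas=[0, 0, -4, -1.9, 3.9, 0, 0, 0, 0, -4, -1.9, 3.9, 0, 0, 0, 0, -4, -1.9, 3.9, 0, 0],
)

```text
clock: 6.7
position: [0.4952, -0.0399, 0.0851]
ee_rot: [0.001, 0.654, 0.756, -0.001]
contact_force: [0.1, -6.2, 2.6]
width: 0.0
gripper_force: 3.4
```

>>> jog_arm(
  deltas=[0, 0, -4, -1.5, 4.1, 0, 0, 0, 0, -4, -1.5, 4.1, 0, 0, 0, 0, -4, -1.5, 4.1, 0, 0],
)

```text
clock: 7.0
position: [0.4935, -0.0361, 0.0851]
ee_rot: [0.001, 0.68, 0.733, -0.001]
contact_force: [0.0, -7.1, 2.1]
width: 0.0003
gripper_force: 3.8
```

>>> jog_arm(
  deltas=[0, 0, -4, -1.2, 4.1, 0, 0, 0, 0, -4, -1.2, 4.1, 0, 0, 0, 0, -4, -1.2, 4.1, 0, 0],
)

```text
clock: 7.3
position: [0.492, -0.0323, 0.0851]
ee_rot: [0.001, 0.705, 0.709, -0.001]
contact_force: [-1.3, -8.2, 2.4]
width: 0.0003
gripper_force: 4.3
```

>>> jog_arm(
  deltas=[0, 0, -4, -0.9, 4.2, 0, 0, 0, 0, -4, -0.9, 4.2, 0, 0, 0, 0, -4, -0.9, 4.2, 0, 0],
)

```text
clock: 7.6
position: [0.4908, -0.0283, 0.0851]
ee_rot: [0.001, 0.729, 0.684, -0.002]
contact_force: [-0.2, -9.1, 3.3]
width: -0.0002
gripper_force: 4.7
```

172 next.

>>> jog_arm(
  deltas=[0, 0, -4, -0.6, 4.3, 0, 0, 0, 0, -4, -0.6, 4.3, 0, 0, 0, 0, -4, -0.6, 4.3, 0, 0],
)

```text
clock: 7.9
position: [0.4899, -0.024, 0.085]
ee_rot: [0.001, 0.753, 0.658, -0.002]
contact_force: [-2.2, -8.3, 3.7]
width: -0.0002
gripper_force: 4.1
```

>>> jog_arm(
  deltas=[0, 0, 0, 0, 0, 0, 0, 0, 0, 0, 0, 0, 0, 0],
)

```text
clock: 8.1
position: [0.4899, -0.0234, 0.085]
ee_rot: [0.0, 0.753, 0.658, -0.001]
contact_force: [-0.7, -7.3, 3.5]
width: -0.0
gripper_force: 3.8
```

Force dropped from 9.1 to 7.3 N, so that's one click. Backing right off.

>>> jog_arm(
  deltas=[0, 0, 8, 2, -8, 0, 0, 0, 0, 16, 4.5, -16.5, 0, 0, 0, 0, 24, 8.5, -24.5, 0, 0, 0, 0, 30, 13, -33, 0, 0, 0, 0, 34, 19.8, -43.9, 0, 0, 0, 0, 34, 19.8, -43.9, 0, 0, 0, 0, 34, 19.8, -43.9, 0, 0],
)

```text
clock: 8.8
position: [0.5095, -0.0649, 0.0844]
ee_rot: [-0.001, 0.53, 0.848, 0.0]
contact_force: [-0.6, 0.3, -0.2]
width: 0.0003
gripper_force: 0.0
```

```bash
cat >> h.py <<'E'
def notch(save=None):
    import cv2
    im=imaging.get_image("side"); c=imaging.calibration("side"); W=np.linalg.inv(c["cam_to_world"])
    if save: cv2.imwrite(save,im)
    g=cv2.cvtColor(im,6); out=[]
    for k in np.arange(-.5,4.6,.5):
        a=np.radians(218-12*k); u=np.array([np.cos(a),np.sin(a)]); P=[]
        for r in np.linspace(.06,.07,5):
            for z in np.linspace(.078,.108,8): P.append([*(np.array([.552,-.0153])+r*u),z,1])
        p=(W@np.array(P).T)[:3]; q=c["mtx"]@p; q=(q[:2]/q[2]).astype(np.float32)
        out.append((float(k),int(cv2.remap(g,q[0][None],q[1][None],1).mean())))
    return out
E
python3 - <<'E'
from h import *; print(notch("pics/n1.png"))
E
```

```text
[(-0.5, 75), (0.0, 75), (0.5, 47), (1.0, 34), (1.5, 91), (2.0, 164), (2.5, 178), (3.0, 178), (3.5, 179), (4.0, 179), (4.5, 178)]
```

The side image puts the lever at notch 1. Second push.

>>> jog_arm(
  deltas=[0, 0, 0, -2.7, 5.4, 0, 0, 0, 0, 0, -5.3, 10.8, 0, 0, 0, 0, -8, -10.4, 17.8, 0, 0, 0, 0, -13, -13.1, 22.5, 0, 0, 0, 0, -18, -15.3, 27.4, 0, 0, 0, 0, -23, -17.1, 32.5, 0, 0, 0, 0, -28, -18.5, 37.7, 0, 0, 0, 0, -28, -18.5, 37.7, 0, 0, 0, 0, -28, -18.5, 37.7, 0, 0],
)

```text
clock: 9.75
position: [0.4913, -0.0294, 0.085]
ee_rot: [0.001, 0.718, 0.696, -0.001]
contact_force: [-1.0, -6.3, -1.1]
width: 0.0005
gripper_force: 3.1
```

>>> jog_arm(
  deltas=[0, 0, -4, -0.8, 4.2, 0, 0, 0, 0, -4, -0.8, 4.2, 0, 0, 0, 0, -4, -0.8, 4.2, 0, 0],
)

```text
clock: 10.05
position: [0.4903, -0.0255, 0.085]
ee_rot: [0.001, 0.741, 0.671, -0.002]
contact_force: [-1.4, -7.4, -0.1]
width: -0.0001
gripper_force: 3.6
```

>>> jog_arm(
  deltas=[0, 0, -4, -0.5, 4.3, 0, 0, 0, 0, -4, -0.5, 4.3, 0, 0, 0, 0, -4, -0.5, 4.3, 0, 0],
)

```text
clock: 10.35
position: [0.4896, -0.0215, 0.085]
ee_rot: [0.001, 0.764, 0.645, -0.002]
contact_force: [-1.4, -7.9, -0.4]
width: -0.0002
gripper_force: 4.0
```

>>> jog_arm(
  deltas=[0, 0, -4, -0.1, 4.3, 0, 0, 0, 0, -4, -0.1, 4.3, 0, 0, 0, 0, -4, -0.1, 4.3, 0, 0],
)

```text
clock: 10.65
position: [0.4891, -0.0174, 0.0849]
ee_rot: [0.001, 0.786, 0.618, -0.002]
contact_force: [-2.5, -8.7, -0.4]
width: 0.0
gripper_force: 4.4
```

>>> jog_arm(
  deltas=[0, 0, -3, 0.1, 3.2, 0, 0, 0, 0, -3, 0.1, 3.2, 0, 0, 0, 0, -3, 0.1, 3.2, 0, 0],
)

```text
clock: 10.95
position: [0.4889, -0.0144, 0.0849]
ee_rot: [0.001, 0.802, 0.597, -0.003]
contact_force: [-3.1, -8.4, 1.1]
width: 0.0003
gripper_force: 4.7
```

>>> jog_arm(
  deltas=[0, 0, -3, 0.2, 3.2, 0, 0, 0, 0, -3, 0.2, 3.2, 0, 0, 0, 0, -3, 0.2, 3.2, 0, 0, 0, 0, -3, 0.2, 3.2, 0, 0],
)

```text
clock: 11.35
position: [0.489, -0.0106, 0.0849]
ee_rot: [0.001, 0.818, 0.576, -0.002]
contact_force: [-1.8, -7.4, 0.4]
width: 0.0001
gripper_force: 3.8
```

Second click (4.7 down to 3.8 on the pad). Backing off.

>>> jog_arm(
  deltas=[0, 0, 8, -0.2, -8.6, 0, 0, 0, 0, 16, 0.7, -17.2, 0, 0, 0, 0, 24, 3.5, -27, 0, 0, 0, 0, 30, 6, -36, 0, 0, 0, 0, 34, 9.9, -47.1, 0, 0, 0, 0, 34, 9.9, -47.1, 0, 0, 0, 0, 34, 9.9, -47.1, 0, 0],
)

```text
clock: 12.05
position: [0.5002, -0.0554, 0.0849]
ee_rot: [-0.0, 0.615, 0.788, 0.0]
contact_force: [0.6, 0.7, 0.7]
width: -0.0
gripper_force: 0.0
```

```bash
python3 - <<'E'
from h import *; print(notch("pics/n2.png"))
E
```

```text
[(-0.5, 86), (0.0, 83), (0.5, 72), (1.0, 60), (1.5, 43), (2.0, 32), (2.5, 77), (3.0, 140), (3.5, 170), (4.0, 177), (4.5, 175)]
```

Notch 2. Third push.

>>> jog_arm(
  deltas=[0, 0, 0, -1.5, 5.8, 0, 0, 0, 0, 0, -2.9, 11.6, 0, 0, 0, 0, -8, -6.4, 19.6, 0, 0, 0, 0, -13, -8, 24.7, 0, 0, 0, 0, -18, -9.2, 29.9, 0, 0, 0, 0, -23, -9.9, 35.3, 0, 0, 0, 0, -28, -10.1, 40.7, 0, 0, 0, 0, -32, -10, 45, 0, 0, 0, 0, -32, -10, 45, 0, 0, 0, 0, -32, -10, 45, 0, 0],
)

```text
clock: 13.1
position: [0.4895, -0.0125, 0.0849]
ee_rot: [0.001, 0.808, 0.59, -0.002]
contact_force: [-2.0, -7.5, 1.2]
width: -0.0001
gripper_force: 3.6
```

>>> jog_arm(
  deltas=[0, 0, -4, 0.4, 4.3, 0, 0, 0, 0, -4, 0.4, 4.3, 0, 0, 0, 0, -4, 0.4, 4.3, 0, 0],
)

```text
clock: 13.4
position: [0.4895, -0.0084, 0.0849]
ee_rot: [0.001, 0.828, 0.561, -0.002]
contact_force: [-2.5, -8.4, 2.0]
width: -0.0001
gripper_force: 4.0
```

>>> jog_arm(
  deltas=[0, 0, -4, 0.8, 4.2, 0, 0, 0, 0, -4, 0.8, 4.2, 0, 0, 0, 0, -4, 0.8, 4.2, 0, 0],
)

```text
clock: 13.7
position: [0.4898, -0.0045, 0.0848]
ee_rot: [0.001, 0.847, 0.532, -0.003]
contact_force: [-3.3, -8.2, 2.3]
width: 0.0006
gripper_force: 4.4
```

>>> jog_arm(
  deltas=[0, 0, -3, 0.8, 3.1, 0, 0, 0, 0, -3, 0.8, 3.1, 0, 0, 0, 0, -3, 0.8, 3.1, 0, 0, 0, 0, -3, 0.8, 3.1, 0, 0],
)

```text
clock: 14.1
position: [0.4902, -0.0015, 0.0848]
ee_rot: [0.001, 0.86, 0.51, -0.003]
contact_force: [-4.3, -8.4, 3.0]
width: 0.0002
gripper_force: 4.7
```

>>> jog_arm(
  deltas=[0, 0, -3, 0.9, 3.2, 0, 0, 0, 0, -3, 0.9, 3.2, 0, 0, 0, 0, -3, 0.9, 3.2, 0, 0, 0, 0, -3, 0.9, 3.2, 0, 0],
)

```text
clock: 14.5
position: [0.4912, 0.0023, 0.0848]
ee_rot: [0.001, 0.874, 0.487, -0.003]
contact_force: [-2.8, -6.6, 2.0]
width: -0.0001
gripper_force: 3.8
```

Third click. Back off, then lift.

>>> jog_arm(
  deltas=[0, 0, 8, -2.1, -8.4, 0, 0, 0, 0, 16, -3, -17, 0, 0, 0, 0, 24, -2.7, -26.5, 0, 0, 0, 0, 30, -1.5, -37, 0, 0, 0, 0, 34, 0, -56, 0, 0, 0, 0, 34, 0, -56, 0, 0, 0, 0, 34, 0, -56, 30, 0, 0, 0, 34, 0, -56, 70, 0, 0, 0, 34, 0, -56, 100, 0, 0, 0, 34, 0, -56, 100, 0],
)

```text
clock: 15.5
position: [0.4963, -0.0518, 0.1893]
ee_rot: [0.004, 0.694, 0.72, 0.003]
contact_force: [1.4, 0.0, -0.1]
width: 0.0001
gripper_force: 0.0
```

```bash
python3 - <<'E'
from h import *; print(notch("pics/n3.png")); look("p5")
E
```

```text
[(-0.5, 95), (0.0, 106), (0.5, 106), (1.0, 100), (1.5, 83), (2.0, 58), (2.5, 44), (3.0, 36), (3.5, 65), (4.0, 110), (4.5, 140)]
```

View pics/p5.png

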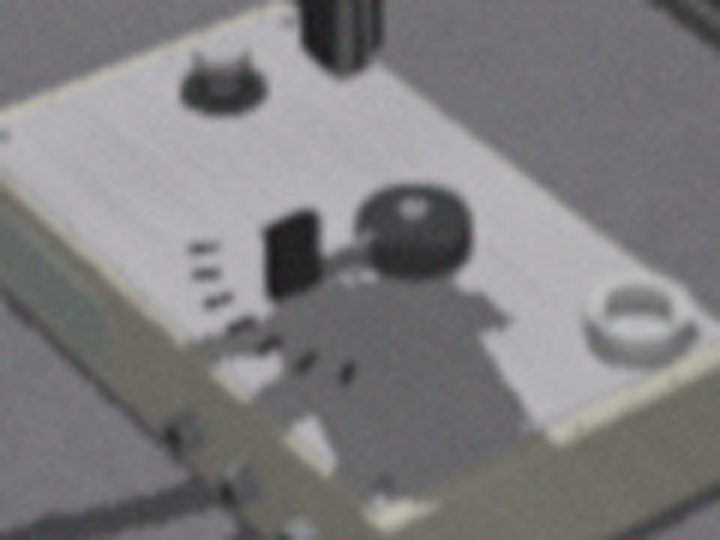

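The view shows the lever pad (290,250) pointing at the middle tick (240,325), which is notch 3. On to the plunger.

>>> jog_arm(
  deltas=[0, 0, 0, 14, 44, 0, 0, 0, 0, 0, 28, 88, 0, 0, 0, 0, 0, 42, 133, 0, 0, 0, 0, 0, 53.8, 176.5, 0, 0, 0, 0, 0, 53.8, 176.5, 0, 0, 0, 0, 0, 53.8, 176.5, -35, 0, 0, 0, 0, 53.8, 176.5, -60, 0, 0, 0, 0, 53.8, 176.5, -70, 0, 0, 0, 0, 53.8, 176.5, -70, 0, 0, 0, 0, 53.8, 176.5, -70, 0],
)

```text
clock: 16.6
position: [0.5477, 0.1239, 0.1153]
ee_rot: [0.0, 0.694, 0.72, 0.0]
contact_force: [-0.0, -0.1, -0.6]
width: 0.0001
gripper_force: 0.0
```

>>> jog_arm(
  deltas=[0, 0, 0, 0, 0, -3, 0, 0, 0, 0, 0, 0, -6, 0, 0, 0, 0, 0, 0, -6, 0],
)

```text
clock: 16.9
position: [0.5475, 0.1241, 0.1092]
ee_rot: [0.0, 0.694, 0.72, 0.0]
contact_force: [-0.5, 0.1, 0.7]
width: 0.0001
gripper_force: 0.0
```

>>> jog_arm(
  deltas=[0, 0, 0, 0, 0, -2, 0, 0, 0, 0, 0, 0, -4, 0, 0, 0, 0, 0, 0, -4, 0],
)

```text
clock: 17.2
position: [0.5472, 0.1241, 0.1047]
ee_rot: [-0.0, 0.694, 0.72, -0.0]
contact_force: [0.6, 0.7, 1.2]
width: -0.0003
gripper_force: 0.0
```

>>> jog_arm(
  deltas=[0, 0, 0, 0, 0, -2, 0, 0, 0, 0, 0, 0, -4, 0, 0, 0, 0, 0, 0, -4, 0],
)

```text
clock: 17.5
position: [0.5472, 0.1241, 0.1006]
ee_rot: [-0.0, 0.694, 0.72, -0.0]
contact_force: [0.3, 0.7, 0.1]
width: -0.0003
gripper_force: 0.0
```

>>> jog_arm(
  deltas=[0, 0, 0, 0, 0, -2, 0, 0, 0, 0, 0, 0, -4, 0, 0, 0, 0, 0, 0, -4, 0],
)

```text
clock: 17.8
position: [0.5471, 0.1241, 0.0966]
ee_rot: [-0.0, 0.694, 0.72, -0.0]
contact_force: [0.1, 0.4, -1.0]
width: 0.0003
gripper_force: 0.0
```

>>> jog_arm(
  deltas=[0, 0, 0, 0, 0, -2, 0, 0, 0, 0, 0, 0, -4, 0, 0, 0, 0, 0, 0, -4, 0],
)

```text
clock: 18.1
position: [0.5471, 0.1241, 0.0926]
ee_rot: [-0.0, 0.694, 0.72, -0.0]
contact_force: [1.2, -0.5, 0.0]
width: -0.0
gripper_force: 0.0
```

>>> jog_arm(
  deltas=[0, 0, 0, 0, 0, -2, 0, 0, 0, 0, 0, 0, -4, 0, 0, 0, 0, 0, 0, -4, 0],
)

```text
clock: 18.4
position: [0.5471, 0.1241, 0.0886]
ee_rot: [-0.0, 0.694, 0.72, -0.0]
contact_force: [0.5, 0.2, -0.5]
width: 0.0005
gripper_force: 0.0
```

>>> jog_arm(
  deltas=[0, 0, 0, 0, 0, -2, 0, 0, 0, 0, 0, 0, -3, 0, 0, 0, 0, 0, 0, -3, 0],
)

```text
clock: 18.7
position: [0.5473, 0.1241, 0.0857]
ee_rot: [-0.0, 0.694, 0.72, -0.0]
contact_force: [-0.5, 0.3, -0.4]
width: 0.0001
gripper_force: 0.0
```

```bash
python3 - <<'E'
from h import *; import cv2
a=imaging.get_image("side"); c=imaging.calibration("side"); p=np.linalg.inv(c["cam_to_world"])@[.547,.1243,.096,1]; q=c["mtx"]@p[:3]; u,v=(q[:2]/q[2]); print(u,v)
u=int(u);v=int(v); x=cv2.resize(a[v-35:v+25,u-40:u+40],None,fx=9,fy=9,interpolation=2)/255.; cv2.imwrite("pics/p6.png",(255*x**.6).astype("uint8"))
E
```

```text
311.8416012123565 211.82396902631885
```

View pics/p6.png

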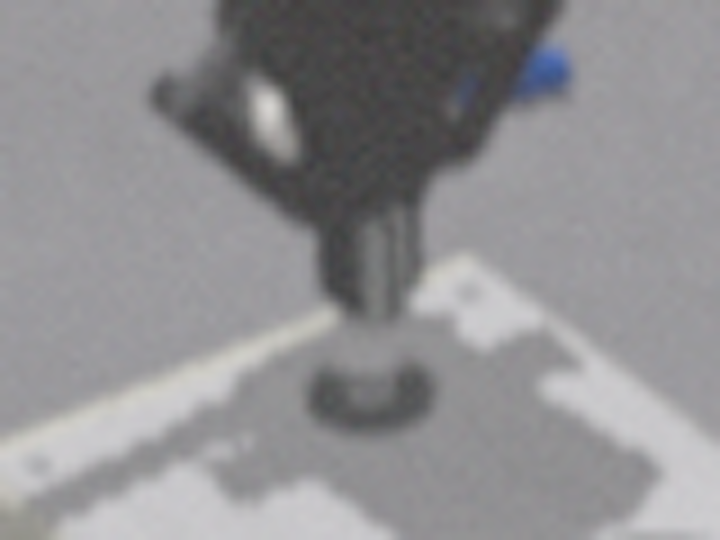

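The tips (370,315) are centred just above the cap, whose top starts at about y = 325. Continuing down gently.

>>> jog_arm(
  deltas=[0, 0, 0, 0, 0, -1, 0, 0, 0, 0, 0, 0, -2, 0, 0, 0, 0, 0, 0, -2, 0],
)

```text
clock: 19.05
position: [0.5473, 0.1241, 0.0838]
ee_rot: [-0.0, 0.694, 0.72, -0.0]
contact_force: [-0.3, -0.3, -0.4]
width: -0.0002
gripper_force: 0.0
```

>>> jog_arm(
  deltas=[0, 0, 0, 0, 0, -1, 0, 0, 0, 0, 0, 0, -2, 0, 0, 0, 0, 0, 0, -2, 0],
)

```text
clock: 19.35
position: [0.5473, 0.1241, 0.0818]
ee_rot: [-0.0, 0.694, 0.72, -0.0]
contact_force: [-0.9, 0.1, -0.7]
width: 0.0002
gripper_force: 0.0
```

>>> jog_arm(
  deltas=[0, 0, 0, 0, 0, -1, 0, 0, 0, 0, 0, 0, -2, 0, 0, 0, 0, 0, 0, -2, 0],
)

```text
clock: 19.65
position: [0.5473, 0.1242, 0.0798]
ee_rot: [-0.0, 0.694, 0.72, -0.0]
contact_force: [0.1, 0.8, -0.6]
width: -0.0004
gripper_force: 0.0
```

>>> jog_arm(
  deltas=[0, 0, 0, 0, 0, -1, 0, 0, 0, 0, 0, 0, -2, 0, 0, 0, 0, 0, 0, -2, 0],
)

```text
clock: 19.95
position: [0.5475, 0.1242, 0.0782]
ee_rot: [0.0, 0.694, 0.72, 0.0]
contact_force: [-1.3, -0.1, 3.4]
width: -0.0003
gripper_force: 1.7
```

>>> jog_arm(
  deltas=[0, 0, 0, 0, 0, -1, 0, 0, 0, 0, 0, 0, -2, 0, 0, 0, 0, 0, 0, -2, 0],
)

```text
clock: 20.25
position: [0.5475, 0.1241, 0.076]
ee_rot: [0.0, 0.694, 0.72, 0.0]
contact_force: [-0.9, -0.4, 4.1]
width: 0.0
gripper_force: 2.0
```

>>> jog_arm(
  deltas=[0, 0, 0, 0, 0, -1, 0, 0, 0, 0, 0, 0, -2, 0, 0, 0, 0, 0, 0, -2, 0],
)

```text
clock: 20.55
position: [0.5475, 0.1242, 0.0738]
ee_rot: [0.0, 0.694, 0.72, 0.0]
contact_force: [-0.9, -0.1, 4.1]
width: -0.0001
gripper_force: 2.0
```

>>> jog_arm(
  deltas=[0, 0, 0, 0, 0, -1, 0, 0, 0, 0, 0, 0, -3, 0, 0, 0, 0, 0, 0, -3, 0],
)

```text
clock: 20.85
position: [0.5475, 0.1241, 0.0707]
ee_rot: [0.0, 0.694, 0.72, 0.0]
contact_force: [-1.8, -0.0, 3.5]
width: 0.0002
gripper_force: 1.9
```

>>> jog_arm(
  deltas=[0, 0, 0, 0, 0, -1, 0, 0, 0, 0, 0, 0, -2, 0, 0, 0, 0, 0, 0, -2, 0],
)

```text
clock: 21.15
position: [0.5475, 0.1242, 0.0691]
ee_rot: [0.0, 0.694, 0.72, 0.0]
contact_force: [-1.3, -0.3, 7.3]
width: -0.0
gripper_force: 3.1
```

Force is climbing, so the plunger has reached its stop. One more 2 mm and check.

>>> jog_arm(
  deltas=[0, 0, 0, 0, 0, -1, 0, 0, 0, 0, 0, 0, -2, 0, 0, 0, 0, 0, 0, -2, 0],
)

```text
clock: 21.45
position: [0.5476, 0.1242, 0.0677]
ee_rot: [0.0, 0.694, 0.72, 0.0]
contact_force: [-2.3, -0.9, 9.7]
width: -0.0002
gripper_force: 4.8
```

>>> jog_arm(
  deltas=[0, 0, 0, 0, 0, -1, 0, 0, 0, 0, 0, 0, -1.5, 0, 0, 0, 0, 0, 0, -1.5, 0],
)

```text
clock: 21.75
position: [0.5476, 0.1241, 0.0667]
ee_rot: [0.0, 0.694, 0.72, 0.0]
contact_force: [-2.0, -1.3, 12.1]
width: -0.0002
gripper_force: 6.1
```

At the stop: 12.8 mm of travel less 4.8 mm of bush squeeze gives 8 mm. Lifting off.

>>> jog_arm(
  deltas=[0, 0, 0, 0, 0, 5, 0, 0, 0, 0, 0, 0, 15, 0, 0, 0, 0, 0, 0, 45, 0, 0, 0, 0, 0, 0, 90, 0, 0, 0, 0, 0, 0, 120, 0, 0, 0, 0, 0, 0, 120, 0, 0, 0, 0, 0, 0, 120, 0, 0, 0, 0, 0, 0, 120, 0],
)

```text
clock: 22.55
position: [0.5463, 0.124, 0.1839]
ee_rot: [-0.001, 0.694, 0.72, -0.001]
contact_force: [-0.1, 0.1, -1.2]
width: 0.0001
gripper_force: 0.0
```

```bash
python3 - <<'E'
from h import *; print(notch()); import cv2
a=imaging.get_image("side")[160:290,265:395]; b=cv2.imread("pics/n3.png")[160:290,265:395]
cv2.imwrite("pics/p7.png",np.hstack([cv2.resize(x,(395,395),interpolation=2) for x in(b,a)]))
E
```

```text
[(-0.5, 153), (0.0, 159), (0.5, 151), (1.0, 136), (1.5, 104), (2.0, 64), (2.5, 44), (3.0, 37), (3.5, 58), (4.0, 87), (4.5, 104)]
```

View pics/p7.png

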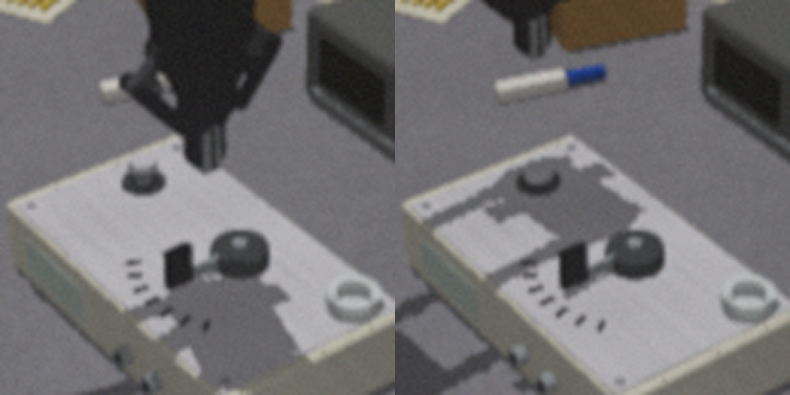

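The right half shows the plunger at (538,178) sitting lower than before, and the lever at (573,262) still on the middle tick. The arm is clear, so I'm handing in.

```bash
python3 -c "
from rig import manip; print(manip.sign_off())"
```

```text
the job is handed in; nothing more can be done
None
```

The lever went three clicks clockwise, one at a time with the finger off between each, from notch 0 to rest at notch 3; the lock plunger was then pressed to its stop and released, and the job is handed in at about 23 s.

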